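# Fit the wing knob on the gearbox spindle

### The arm

A 7-joint arm with a two-finger parallel gripper is mounted at the origin on a cart in front of the work surface, level with it; the furniture and walls round the work are solid. World frame = base frame: x ahead of the robot, y to its left, z up, the work surface at z = 0. Lengths are in mm, angles in rad, forces in N, time in s.
With the tool pointing down it reaches from about 400 to 875 mm from the base axis. Payload 4.4 kg.
Tool frame: the origin (TCP) lies midway between the tips of the shut fingers; the grasp point (between the pads) lies 19 mm behind it; z points along the fingers, y is the line along which they close (so a half turn about z gives the same grasp; the last joint's range is limited). The gripper opens to 85 mm and grips with 20 to 120 N. Pads are 22 mm wide; open, the fingers measure 114 mm over their backs; the gripper's body (76 mm by 85 mm) begins 54 mm behind the grasp point. The pads swing forward as they close: fully open they stand 13 mm farther back than shut.
Start: joints at [1.204, 0.628, 0.038, 1.517, -0.027, 0.996, -0.02], TCP at [192.613, -620.821, 231.313] pointing down, gripper open.
Joint ranges: [-3.06, 3.06], [-0.37, 2.12], [-1.25, 1.32], [0.18, 2.47], [-1.1, 4.24], [0.23, 1.98], [-2.94, 2.94]. Speed limits (rad/s): [2.57, 2.57, 3.14, 3.14, 3.14, 3.14, 3.14].

### API

Orientations are given as [roll, pitch, yaw] about the fixed x, y, z axes, in that order (R = Rz(yaw) Ry(pitch) Rx(roll)).
In Python, from cell import read_state, get_image, finish_job gives the robot as it stands.
- The arm moves only by the tool send_rows, never from a script. Its argument "series" is a list of rows, each an object of numbers: "ax", "ay", "az": the turn, a rotation vector about the tool's x, y, z in rad; "dx", "dy", "dz": the shift along the tool's x, y, z in cm; "hand": the closure, from 0 (fully open) to 1 (shut). In form: [{"ax": .., "ay": .., "az": .., "dx": .., "dy": .., "dz": .., "hand": ..}, ...]. A call has 1 to 10 rows; each row is the pose to reach, as a shift and turn from the pose commanded when the call began, along the tool's axes at that moment; what a row does not reach only later rows make up. A row lasts 1/10 s, in which the tool goes at most 50 mm and 8.59 degrees, less where a joint would pass 70% of its speed; a pose out of reach is approached as far as the arm can. A call with a gripper value outside its range is refused whole. The fingers move at their own pace and stop on an object; the grip force is fixed at half the most. Time passes only in rows, so rows that repeat a pose let the fingers close. It gives the time, the measured TCP pose, the force, the opening and the grip force at its end, in the units of the state.
- read_state(): the state, without advancing time (a new reading comes with each control period).
- get_image(name): name is "side" or "top"; returns a dict with "pixels" (384x512x3 uint8, red, green, blue), "mtx" (3x3 intrinsics, pixels), "R" (3x3) and "t" (3): a world point X has camera coordinates R X + t. Camera axes: x right, y down, z forward; pixel columns grow to the right and rows downward; lengths in mm; the calibration is good to about 2 mm. A picture is of the moment at which its call begins. There is no depth.
- finish_job(): hands the job in; it is judged then, once.
The state is a dict: "clock": time; "qpos": joint angles; "qd": joint speeds; "tau": joint torques, N m; "eef_pos": TCP position; "tool_rot": TCP orientation; "force": force on the tool from outside, world axes, zero at the start; "torque": the same for the moment, N m; "width": finger opening in mm; "gripper_force": force on a finger pad.
Only numpy, scipy, OpenCV 4.12 (cv2) and the standard library are available. Lean on these libraries where they do the work, as an engineer would, in place of code of your own. Each camera call takes 0.05 s, during which the arm holds its last target. There are 200 camera calls.

### The job

Fit the wing knob (the one with the straight upright finger bar) on the flattened spindle end on top of the small gearbox: set it upright on the spindle and turn it while pressing it down until it drops fully home on the spindle's shoulder, then let go. Leave the star-shaped knob where it is.

Things in the scene. Friction and masses are not known exactly. Their poses are not given: they have to be found in the camera images.
- knob_grip (a point): Grip point of the wing knob: dark steel, 0.22 kg, upright on the bench; round hub 47 mm across, 26 mm high, on it an upright straight wing 56 mm long (x), 12 mm thick (y), 36 mm high; 62 mm in all. The point is in the wing on the knob's axis, 12 mm below its top, 50 mm above the hub's underside; z up. Grasp across the 12 mm from above, fingertips kept above the hub.
- knob_base (a point): Centre of the underside of the wing knob's hub, same axes. The hub has from below a round recess of 35 mm diameter, 8 mm deep, and above it a slot of 29 x 15 mm, its long side along the wing (x), deep enough for the whole spindle end. Either way round (half a turn) fits.
- spindle_seat (a point): Centre of the round shoulder (44 mm across, 52 mm above the bench) on the grey fixed gearbox (foot 130 x 100 mm). From it a fixed tang stands up 20 mm: 25 mm along x, 11 mm along y, rounded top and ends; z up. Home: knob's underside on the shoulder. With the wing over 17 degrees off the tang (x) it rests 7 to 12 mm too high on the tang; a few N push is enough.
- star_knob_center (a point): Centre of the star knob, a bystander of the same dark steel: five-lobed head about 56 mm across, 36 mm high in all; this point lies 18 mm above the bench. Leave it alone. A small gear and a collar stand nearby as well.

How it is judged (in metres and radians):
At the end, for the whole second after the job is handed in: The wing knob stands on the spindle, released: underside within 4 mm of the shoulder, centred within 6 mm, wing along the tang within 0.35 rad (20 degrees), upright within 0.12 rad (7 degrees) (horizontal distance between knob_base and spindle_seat below 0.006 m and z of knob_base in the frame of spindle_seat between -0.004 and 0.004 m and angle between the x axis of knob_base and the x axis of spindle_seat, either way round below 0.35 rad and angle between knob_base's own z axis and vertical below 0.12 rad); the robot touches nothing.
It fails at once if the star knob is moved more than 30 mm (distance of star_knob_center from where it was at the start of the episode above 0.03 m).
It also fails if it takes over 38 s, if anything falls off the work surface, if the arm or the gripper's body presses on something with over 40 N, if the wrist force passes 120 N, or if a joint passes its speed limit or range.

## Working session

There is one attempt and no reset: what is moved stays moved. The work goes in short steps, Python scripts to look and compute and a tool call to move; the robot and the scene stay as the last step left them, time stands still between calls to the robot, and variables do not carry over. Pictures are saved under pics/ and viewed, at most 10 in all, crops included, and the job is handed in when it is done.

Besides the shell and the picture viewer there is one more tool, called after "Emit:" as name(argument=value, ...) on one line, values as JSON. send_rows: Moves the arm, as the interface text tells. Its arguments: {"type":"object","properties":{"series":{"type":"array","items":{"type":"object","properties":{"ax":{"type":"number"},"ay":{"type":"number"},"az":{"type":"number"},"dx":{"type":"number"},"dy":{"type":"number"},"dz":{"type":"number"},"hand":{"type":"number"}}}}},"required":["series"]}

```bash
mkdir -p pics; python3 - <<'E'
from cell import *
import cv2,numpy as np
for n in("top","side"):
    d=get_image(n);cv2.imwrite(f"pics/{n}0.png",d["pixels"][:,:,::-1]);np.savez(n+"0.npz",**d)
    print(n,d["mtx"].tolist(),(-d["R"].T@d["t"]).round(),d["R"].round(3).tolist())
s=read_state();print(s["clock"],s["eef_pos"],s["tool_rot"],s["width"])
E
```

```text
top [[453.7401482553236, 0.0, 257.05042496996646], [0.0, 453.7401482553236, 187.05585759428402], [0.0, 0.0, 1.0]] [ 363. -223.  909.] [[-0.027, -0.999, 0.021], [-0.984, 0.023, -0.175], [0.175, -0.025, -0.984]]
side [[496.4443005817409, 0.0, 257.6432415215048], [0.0, 496.4443005817409, 188.55644535053267], [0.0, 0.0, 1.0]] [347. 482. 637.] [[-0.977, -0.214, 0.005], [-0.137, 0.609, -0.781], [0.164, -0.764, -0.625]]
0.1 [ 192.44355008 -620.26757905  230.47391995] [-3.13985897e+00  1.75660586e-05  3.00782775e-01] 85.34580885441639
```

View pics/top0.png

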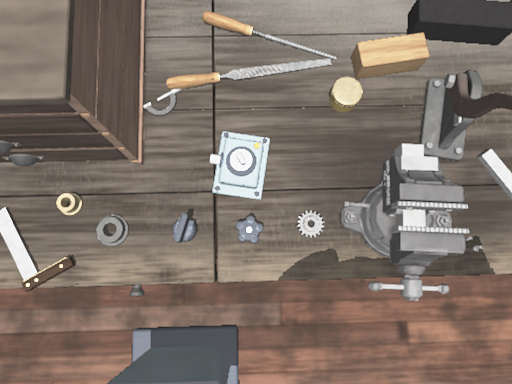

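View pics/side0.png

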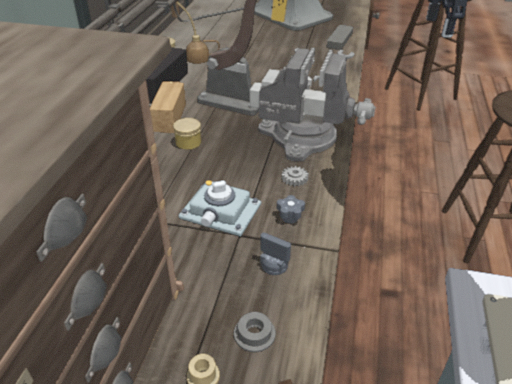

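The top view shows the wing knob near (185,228), the star knob at (249,229) and the gearbox at (241,162). The side view has the wing knob at (275,255) and the gearbox at (220,203). I'll zoom in on both.

```bash
python3 - <<'E'
import cv2,numpy as np
a=cv2.imread("pics/top0.png")[125:255,160:280];b=cv2.imread("pics/side0.png")[165:285,170:310]
a=cv2.resize(a,None,fx=4.6,fy=4.6,interpolation=cv2.INTER_CUBIC)
cv2.imwrite("pics/c1.png",a)
cv2.imwrite("pics/c2.png",cv2.resize(b,None,fx=5,fy=5,interpolation=cv2.INTER_CUBIC))
E
```

```text
(no output)
```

View pics/c1.png

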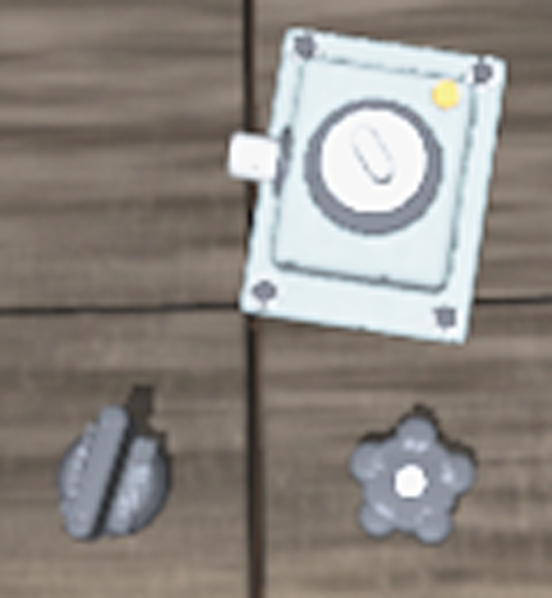

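View pics/c2.png

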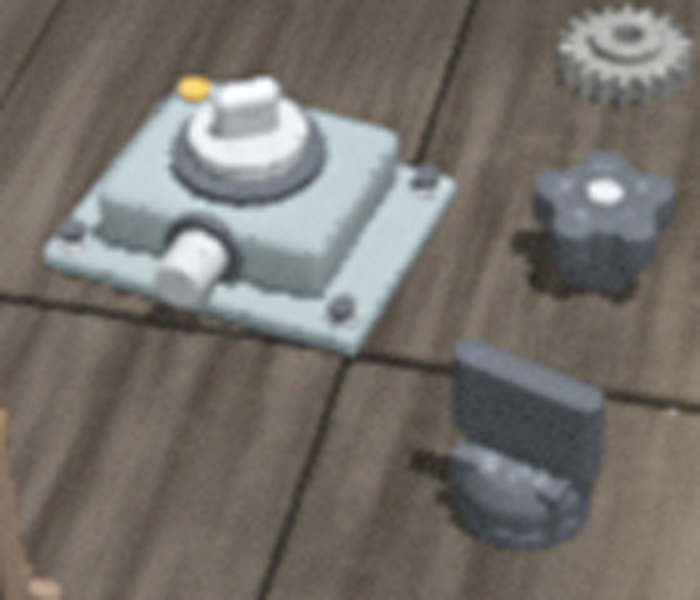

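Crop 1 shows the wing top running from about (115,409) to (79,530), the tang from (358,130) to (384,180), and the shoulder centre near (373,161). Crop 2 shows the wing top from (458,345) to (600,400) and the tang top from (217,93) to (277,85). I'll work out the poses and draw an overlay to check them.

```bash
cat > h.py <<'E'
import numpy as np,cv2
def proj(d,P):
    c=np.asarray(P,float)@d["R"].T+d["t"];p=c@d["mtx"].T;return p[:,:2]/p[:,2:]
def back(d,uv,z):
    r=d["R"].T@np.linalg.solve(d["mtx"],[*uv,1]);c=-d["R"].T@d["t"];return c+r*(z-c[2])/r[2]
def un(p,f,o): return (np.array(p)+.5)/f-.5+np.array(o)
def seg(a,b):
    v=a-b;return ((a+b)/2)[:2].round(1),round(float(np.hypot(*v[:2])),1),round(float(np.arctan2(v[1],v[0])),3)
def box(x,y,th,l,w,z0,z1):
    c,s=np.cos(th),np.sin(th)
    return [[x+c*i*l/2-s*j*w/2,y+s*i*l/2+c*j*w/2,z] for z in(z1,z0) for i,j in((1,1),(1,-1),(-1,-1),(-1,1))]
def circ(x,y,r,z):
    t=np.linspace(0,2*np.pi,40);return np.c_[x+r*np.cos(t),y+r*np.sin(t),0*t+z]
def overlay(d,f,o,size,boxes,circs,name):
    im=d["pixels"][o[1]:o[1]+size[1],o[0]:o[0]+size[0],::-1];im=cv2.resize(im,None,fx=f,fy=f,interpolation=cv2.INTER_CUBIC)
    for P in [box(*b)[:4] for b in boxes]+[box(*b)[4:] for b in boxes]+[circ(*c) for c in circs]:
        q=(proj(d,P)-o+.5)*f-.5;cv2.polylines(im,[q.round().astype(int)],True,(0,0,255),1)
    return im
E
python3 - <<'E'
from h import *
t=np.load("top0.npz");s=np.load("side0.npz")
T=lambda p:un(p,4.6,(160,125));S=lambda p:un(p,5,(170,165))
for d,f,k,g in((t,T,((115,409),(79,530)),((358,130),(384,180))),(s,S,((458,345),(600,400)),((217,93),(277,85)))):
    print(*seg(*[back(d,f(p),62) for p in k]),*seg(*[back(d,f(p),72) for p in g]))
print(back(t,T((373,161)),52).round(1),back(s,S((250,143)),52).round(1))
E
```

```text
[ 441.9 -100. ] 50.7 -0.288 [ 567.6 -213.5] 23.7 0.448
[441.7 -98. ] 52.6 -0.29 [ 569.4 -211.5] 22.5 0.438
[ 569.9 -214.    52. ] [ 567.3 -204.7   52. ]
```

```bash
python3 - <<'E'
from h import *
t=np.load("top0.npz");s=np.load("side0.npz")
k=(442,-99,-.29);g=(568.5,-212.5,.445)
B=[(*k,56,12,26,62),(*g,25,11,52,72)];C=[(*k[:2],23.5,0),(*k[:2],23.5,26),(*g[:2],22,52)]
a=overlay(t,4.6,(170,135),(86,120),B,C,0);b=overlay(s,4.6,(195,170),(85,120),B,C,0)
h=min(len(a),len(b));cv2.imwrite("pics/o1.png",np.hstack([a[:h],b[:h]]))
E
```

```text
(no output)
```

View pics/o1.png

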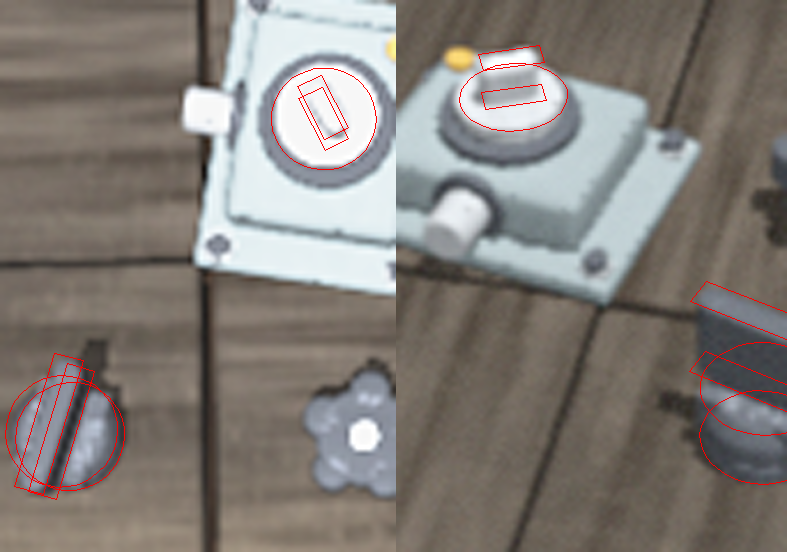

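The overlay fits to about 1–2 mm. The wing knob is at about (442,-99.5) with yaw -0.29, and the spindle is at about (568.5,-212.5) with yaw 0.445. Next I'll work out the approach.

```bash
cat > goal.py <<'E'
import sys,numpy as np
from scipy.spatial.transform import Rotation as Ro
from cell import read_state
s=read_state();R=Ro.from_euler("xyz",s["tool_rot"]);p=np.array(s["eef_pos"])
print("t",round(s["clock"],2),"p",p.round(1),"rot",np.round(s["tool_rot"],3),"w",round(s["width"],1),"F",np.round(s["force"],1),"q",np.round(s["qpos"],2))
for a in sys.argv[1:]:
    *g,y=map(float,a.split(","))
    print("d cm",(R.inv().apply(np.array(g)-p)/10).round(2),"a",(R.inv()*Ro.from_euler("xyz",[np.pi,0,y])).as_rotvec().round(3))
E
python3 goal.py 442,-99.5,200,-0.29
```

```text
t 0.1 p [ 192.4 -620.3  230.5] rot [-3.14   0.     0.301] w 85.3 F [-0.4  0.5  0.6] q [ 1.2   0.63  0.04  1.52 -0.03  1.   -0.02]
d cm [ 39.26 -42.34   3.12] a [-0.002  0.001  0.591]
```

Emit:
send_rows(series=[{"dx": 2,"dy": -2.1,"dz": 0,"az": 0.03},{"dx": 4,"dy": -4.2,"dz": 0,"az": 0.06},{"dx": 6,"dy": -6.4,"dz": 0,"az": 0.09},{"dx": 8,"dy": -8.5,"dz": 0,"az": 0.12},{"dx": 10,"dy": -10.6,"dz": 0,"az": 0.15},{"dx": 12,"dy": -12.7,"dz": 0,"az": 0.18},{"dx": 14,"dy": -14.8,"dz": 0,"az": 0.21},{"dx": 16,"dy": -17,"dz": 0,"az": 0.24},{"dx": 18,"dy": -19.1,"dz": 0,"az": 0.27},{"dx": 20,"dy": -21.2,"dz": 0,"az": 0.3}])

```text
invalid input at $.series[0]: expected keys ax, ay, az, dx, dy, dz, hand
```

```bash
python3 goal.py 442,-99.5,160,-0.29
```

```text
t 0.1 p [ 192.4 -620.3  230.5] rot [-3.14   0.     0.301] w 85.3 F [-0.4  0.5  0.6] q [ 1.2   0.63  0.04  1.52 -0.03  1.   -0.02]
d cm [ 39.26 -42.33   7.12] a [-0.002  0.001  0.591]
```

Emit:
send_rows(series=[{"ax": 0,"ay": 0,"dx": 3,"dy": -3.2,"dz": 0,"az": 0.04,"hand": 0},{"ax": 0,"ay": 0,"dx": 6,"dy": -6.4,"dz": 0,"az": 0.08,"hand": 0},{"ax": 0,"ay": 0,"dx": 9,"dy": -9.6,"dz": 0,"az": 0.12,"hand": 0},{"ax": 0,"ay": 0,"dx": 12,"dy": -12.8,"dz": 0,"az": 0.16,"hand": 0},{"ax": 0,"ay": 0,"dx": 15,"dy": -16,"dz": 0,"az": 0.2,"hand": 0},{"ax": 0,"ay": 0,"dx": 18,"dy": -19.2,"dz": 0,"az": 0.25,"hand": 0},{"ax": 0,"ay": 0,"dx": 21,"dy": -22.4,"dz": 0,"az": 0.3,"hand": 0},{"ax": 0,"ay": 0,"dx": 24,"dy": -25.6,"dz": 0,"az": 0.35,"hand": 0},{"ax": 0,"ay": 0,"dx": 27,"dy": -28.8,"dz": 0,"az": 0.4,"hand": 0},{"ax": 0,"ay": 0,"dx": 30,"dy": -32,"dz": 0,"az": 0.45,"hand": 0}])

```text
clock: 1.1
eef_pos: [384.7, -224.6, 231.2]
tool_rot: [-3.141, 0.0, -0.151]
force: [1.2, -0.1, -0.1]
width: 85.3
gripper_force: 0.0
```

```bash
python3 goal.py 442,-99.5,130,-0.29
```

```text
t 1.1 p [ 384.7 -224.6  231.2] rot [-3.141  0.    -0.151] w 85.3 F [ 1.2 -0.1 -0.1] q [ 0.37  0.34  0.13  2.06 -0.06  0.74 -1.19]
d cm [  3.78 -13.23  10.12] a [-0.     0.     0.139]
```

Emit:
send_rows(series=[{"ax": 0,"ay": 0,"dx": 0.8,"dy": -2.6,"dz": 1,"az": 0.03,"hand": 0},{"ax": 0,"ay": 0,"dx": 1.6,"dy": -5.2,"dz": 3,"az": 0.06,"hand": 0},{"ax": 0,"ay": 0,"dx": 2.4,"dy": -8,"dz": 5,"az": 0.09,"hand": 0},{"ax": 0,"ay": 0,"dx": 3.2,"dy": -11,"dz": 7,"az": 0.12,"hand": 0},{"ax": 0,"ay": 0,"dx": 3.8,"dy": -13.2,"dz": 9,"az": 0.139,"hand": 0},{"ax": 0,"ay": 0,"dx": 3.8,"dy": -13.2,"dz": 10.1,"az": 0.139,"hand": 0},{"ax": 0,"ay": 0,"dx": 3.8,"dy": -13.2,"dz": 10.1,"az": 0.139,"hand": 0},{"ax": 0,"ay": 0,"dx": 3.8,"dy": -13.2,"dz": 10.1,"az": 0.139,"hand": 0}])

```text
clock: 1.9
eef_pos: [441.1, -102.6, 130.5]
tool_rot: [3.141, 0.0, -0.29]
force: [0.7, -0.2, 0.3]
width: 85.1
gripper_force: 0.0
```

```bash
python3 goal.py 442,-99.5,33,-0.29
```

```text
t 1.9 p [ 441.1 -102.6  130.5] rot [ 3.141  0.    -0.29 ] w 85.1 F [ 0.7 -0.2  0.3] q [ 0.08  0.53  0.12  2.15 -0.13  0.47 -1.56]
d cm [ 0.   -0.34  9.75] a [0.001 0.    0.   ]
```

Emit:
send_rows(series=[{"ax": 0,"ay": 0,"az": 0,"dx": 0,"dy": -0.3,"dz": 2,"hand": 0},{"ax": 0,"ay": 0,"az": 0,"dx": 0,"dy": -0.3,"dz": 4,"hand": 0},{"ax": 0,"ay": 0,"az": 0,"dx": 0,"dy": -0.3,"dz": 6,"hand": 0},{"ax": 0,"ay": 0,"az": 0,"dx": 0,"dy": -0.3,"dz": 8,"hand": 0},{"ax": 0,"ay": 0,"az": 0,"dx": 0,"dy": -0.3,"dz": 9.3,"hand": 0},{"ax": 0,"ay": 0,"az": 0,"dx": 0,"dy": -0.3,"dz": 9.8,"hand": 0},{"ax": 0,"ay": 0,"az": 0,"dx": 0,"dy": -0.3,"dz": 9.8,"hand": 0.4},{"ax": 0,"ay": 0,"az": 0,"dx": 0,"dy": -0.3,"dz": 9.8,"hand": 0.6}])

```text
clock: 2.7
eef_pos: [442.8, -99.9, 32.9]
tool_rot: [3.141, -0.001, -0.29]
force: [0.4, -0.3, -0.6]
width: 58.9
gripper_force: 0.0
```

Emit:
send_rows(series=[{"ax": 0,"ay": 0,"az": 0,"dx": 0,"dy": 0,"dz": 0,"hand": 0.8},{"ax": 0,"ay": 0,"az": 0,"dx": 0,"dy": 0,"dz": 0,"hand": 1},{"ax": 0,"ay": 0,"az": 0,"dx": 0,"dy": 0,"dz": 0,"hand": 1},{"ax": 0,"ay": 0,"az": 0,"dx": 0,"dy": 0,"dz": 0,"hand": 1},{"ax": 0,"ay": 0,"az": 0,"dx": 0,"dy": 0,"dz": 0,"hand": 1},{"ax": 0,"ay": 0,"az": 0,"dx": 0,"dy": 0,"dz": 0,"hand": 1}])

```text
clock: 3.3
eef_pos: [442.6, -98.6, 32.7]
tool_rot: [-3.141, -0.001, -0.288]
force: [-0.3, -0.1, 5.6]
width: 11.0
gripper_force: 61.4
```

```bash
python3 goal.py 442,-99.5,33,-0.29
```

```text
t 3.3 p [442.6 -98.6  32.7] rot [-3.141e+00 -1.000e-03 -2.880e-01] w 11.0 F [-0.3 -0.1  5.6] q [ 0.05  0.73  0.16  2.2  -0.47  0.24 -1.23]
d cm [-0.03  0.1  -0.03] a [-0.    -0.001  0.002]
```

Gripped at 11 mm width with 61 N. Next I'll lift and carry the knob.

Emit:
send_rows(series=[{"ax": 0,"ay": 0,"az": 0,"dx": 0,"dy": 0,"dz": -1,"hand": 1},{"ax": 0,"ay": 0,"az": 0,"dx": 0,"dy": 0,"dz": -3,"hand": 1},{"ax": 0,"ay": 0,"az": 0,"dx": 0,"dy": 0,"dz": -5,"hand": 1},{"ax": 0,"ay": 0,"az": 0,"dx": 0,"dy": 0,"dz": -7,"hand": 1},{"ax": 0,"ay": 0,"az": 0,"dx": 0,"dy": 0,"dz": -9,"hand": 1},{"ax": 0,"ay": 0,"az": 0,"dx": 0,"dy": 0,"dz": -11,"hand": 1},{"ax": 0,"ay": 0,"az": 0,"dx": 0,"dy": 0,"dz": -12,"hand": 1},{"ax": 0,"ay": 0,"az": 0,"dx": 0,"dy": 0,"dz": -12,"hand": 1}])

```text
clock: 4.1
eef_pos: [443.1, -98.5, 153.5]
tool_rot: [-3.141, -0.002, -0.288]
force: [0.1, -0.3, -2.8]
width: 10.9
gripper_force: 60.3
```

```bash
python3 goal.py 568.5,-212.5,135,0.445
```

```text
t 4.1 p [443.1 -98.5 153.5] rot [-3.141e+00 -2.000e-03 -2.880e-01] w 10.9 F [ 0.1 -0.3 -2.8] q [-0.11  0.51  0.38  2.14 -0.35  0.55 -1.33]
d cm [15.26  7.37  1.88] a [ 0.    -0.003 -0.733]
```

Emit:
send_rows(series=[{"ax": 0,"ay": 0,"az": -0.08,"dx": 1.7,"dy": 0.8,"dz": 0,"hand": 1},{"ax": 0,"ay": 0,"az": -0.16,"dx": 3.4,"dy": 1.6,"dz": 0,"hand": 1},{"ax": 0,"ay": 0,"az": -0.25,"dx": 5.2,"dy": 2.5,"dz": 0,"hand": 1},{"ax": 0,"ay": 0,"az": -0.34,"dx": 7,"dy": 3.4,"dz": 0,"hand": 1},{"ax": 0,"ay": 0,"az": -0.43,"dx": 9,"dy": 4.3,"dz": 0,"hand": 1},{"ax": 0,"ay": 0,"az": -0.52,"dx": 11,"dy": 5.3,"dz": 0,"hand": 1},{"ax": 0,"ay": 0,"az": -0.61,"dx": 13,"dy": 6.3,"dz": 0.5,"hand": 1},{"ax": 0,"ay": 0,"az": -0.69,"dx": 14.6,"dy": 7.1,"dz": 1,"hand": 1},{"ax": 0,"ay": 0,"az": -0.733,"dx": 15.3,"dy": 7.4,"dz": 1.4,"hand": 1},{"ax": 0,"ay": 0,"az": -0.733,"dx": 15.3,"dy": 7.4,"dz": 1.4,"hand": 1}])

```text
clock: 5.1
eef_pos: [567.4, -213.6, 136.2]
tool_rot: [-3.14, 0.002, 0.444]
force: [-0.9, -0.3, -2.2]
width: 11.3
gripper_force: 60.2
```

```bash
python3 goal.py 568.5,-212.5,120,0.445; python3 - <<'E'
from h import *
from cell import *
s=read_state();x,y,z=s["eef_pos"];th=s["tool_rot"][2]
im=[]
for n,o in(("top",(180,90)),("side",(170,140))):
    d=get_image(n);np.savez(n+"1.npz",**d)
    zb=z-32.7
    im.append(overlay(d,3.5,o,(110,110),[(x,y,th,56,12,zb+26,zb+62)],[(x,y,23.5,zb),(568.5,-212.5,22,52)],0))
cv2.imwrite("pics/o2.png",np.hstack(im))
E
```

```text
t 5.1 p [ 567.4 -213.6  136.2] rot [-3.14e+00  2.00e-03  4.44e-01] w 11.3 F [-0.9 -0.3 -2.2] q [ 0.22  0.69  0.15  1.73 -0.14  0.73 -0.68]
d cm [ 0.15 -0.05  1.62] a [-0.002  0.002 -0.001]
```

View pics/o2.png

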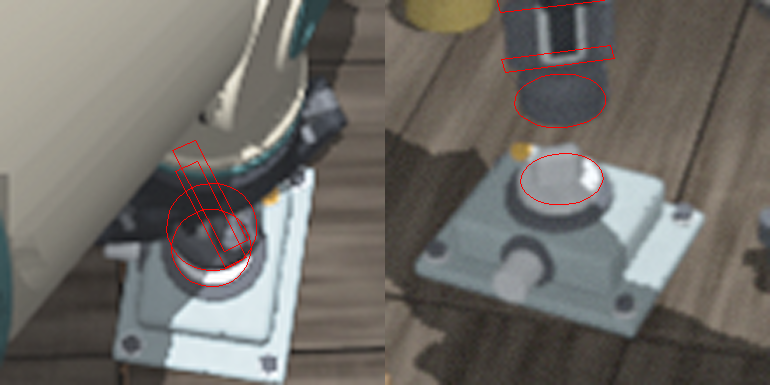

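In the side view the held hub sits at (560,100) and matches the predicted outline. The spindle is below it at (562,180). I'll descend now.

Emit:
send_rows(series=[{"ax": 0,"ay": 0,"az": 0,"dx": 0.1,"dy": 0,"dz": 1,"hand": 1},{"ax": 0,"ay": 0,"az": 0,"dx": 0.1,"dy": 0,"dz": 2,"hand": 1},{"ax": 0,"ay": 0,"az": 0,"dx": 0.1,"dy": 0,"dz": 2.6,"hand": 1},{"ax": 0,"ay": 0,"az": 0,"dx": 0.1,"dy": 0,"dz": 3,"hand": 1},{"ax": 0,"ay": 0,"az": 0,"dx": 0.1,"dy": 0,"dz": 3.4,"hand": 1},{"ax": 0,"ay": 0,"az": 0,"dx": 0.1,"dy": 0,"dz": 3.8,"hand": 1},{"ax": 0,"ay": 0,"az": 0,"dx": 0.1,"dy": 0,"dz": 4.1,"hand": 1}])

```text
clock: 5.9
eef_pos: [569.0, -212.6, 97.1]
tool_rot: [3.142, -0.0, 0.445]
force: [0.2, 0.9, -1.8]
width: 11.2
gripper_force: 60.2
```

```bash
python3 goal.py 568.5,-212.5,84.7,0.445
```

```text
t 5.9 p [ 569.  -212.6   97.1] rot [ 3.142 -0.     0.445] w 11.2 F [ 0.2  0.9 -1.8] q [ 0.23  0.74  0.14  1.76 -0.15  0.65 -0.67]
d cm [-0.04 -0.03  1.24] a [ 0. -0. -0.]
```

Emit:
send_rows(series=[{"ax": 0,"ay": 0,"az": 0,"dx": 0,"dy": 0,"dz": 0.2,"hand": 1},{"ax": 0,"ay": 0,"az": 0,"dx": 0,"dy": 0,"dz": 0.4,"hand": 1},{"ax": 0,"ay": 0,"az": 0,"dx": 0,"dy": 0,"dz": 0.6,"hand": 1},{"ax": 0,"ay": 0,"az": 0,"dx": 0,"dy": 0,"dz": 0.6,"hand": 1}])

```text
clock: 6.3
eef_pos: [569.5, -212.4, 91.3]
tool_rot: [3.141, -0.001, 0.445]
force: [1.6, -0.6, -1.8]
width: 10.9
gripper_force: 60.2
```

Emit:
send_rows(series=[{"ax": 0,"ay": 0,"az": 0,"dx": 0,"dy": 0,"dz": 0.2,"hand": 1},{"ax": 0,"ay": 0,"az": 0,"dx": 0,"dy": 0,"dz": 0.4,"hand": 1},{"ax": 0,"ay": 0,"az": 0,"dx": 0,"dy": 0,"dz": 0.6,"hand": 1},{"ax": 0,"ay": 0,"az": 0,"dx": 0,"dy": 0,"dz": 0.7,"hand": 1},{"ax": 0,"ay": 0,"az": 0,"dx": 0,"dy": 0,"dz": 0.7,"hand": 1}])

```text
clock: 6.8
eef_pos: [569.6, -212.3, 84.8]
tool_rot: [3.141, -0.001, 0.445]
force: [1.5, 1.7, 2.0]
width: 11.4
gripper_force: 60.7
```

Emit:
send_rows(series=[{"ax": 0,"ay": 0,"az": 0,"dx": 0,"dy": 0,"dz": 0.1,"hand": 1},{"ax": 0,"ay": 0,"az": 0,"dx": 0,"dy": 0,"dz": 0.1,"hand": 1}])

```text
clock: 7.0
eef_pos: [569.6, -212.3, 84.7]
tool_rot: [3.141, -0.001, 0.445]
force: [-0.7, 2.5, 9.9]
width: 11.0
gripper_force: 62.0
```

The knob is resting firmly on the shoulder: z is 84.7 against a predicted 84.7, and the force is rising. I'll release and retreat straight up.

Emit:
send_rows(series=[{"ax": 0,"ay": 0,"az": 0,"dx": 0,"dy": 0,"dz": 0,"hand": 0.7},{"ax": 0,"ay": 0,"az": 0,"dx": 0,"dy": 0,"dz": -0.1,"hand": 0.4},{"ax": 0,"ay": 0,"az": 0,"dx": 0,"dy": 0,"dz": -0.1,"hand": 0},{"ax": 0,"ay": 0,"az": 0,"dx": 0,"dy": 0,"dz": -0.1,"hand": 0},{"ax": 0,"ay": 0,"az": 0,"dx": 0,"dy": 0,"dz": -0.1,"hand": 0},{"ax": 0,"ay": 0,"az": 0,"dx": 0,"dy": 0,"dz": -2,"hand": 0},{"ax": 0,"ay": 0,"az": 0,"dx": 0,"dy": 0,"dz": -5,"hand": 0},{"ax": 0,"ay": 0,"az": 0,"dx": 0,"dy": 0,"dz": -8,"hand": 0},{"ax": 0,"ay": 0,"az": 0,"dx": 0,"dy": 0,"dz": -11,"hand": 0},{"ax": 0,"ay": 0,"az": 0,"dx": 0,"dy": 0,"dz": -13,"hand": 0}])

```text
clock: 8.0
eef_pos: [569.5, -212.9, 215.5]
tool_rot: [3.14, -0.002, 0.445]
force: [-0.3, -0.8, -0.7]
width: 85.4
gripper_force: 0.0
```

Emit:
send_rows(series=[{"ax": 0,"ay": 0,"az": 0,"dx": -3,"dy": 0,"dz": 0,"hand": 0},{"ax": 0,"ay": 0,"az": 0,"dx": -6,"dy": 0,"dz": 0,"hand": 0},{"ax": 0,"ay": 0,"az": 0,"dx": -9,"dy": 0,"dz": 0,"hand": 0},{"ax": 0,"ay": 0,"az": 0,"dx": -12,"dy": 0,"dz": 0,"hand": 0},{"ax": 0,"ay": 0,"az": 0,"dx": -12,"dy": 0,"dz": 0,"hand": 0}])

```text
clock: 8.5
eef_pos: [456.0, -266.8, 213.4]
tool_rot: [-3.141, 0.003, 0.439]
force: [0.5, -0.3, -0.2]
width: 85.6
gripper_force: 0.0
```

```bash
python3 - <<'E'
from h import *
from cell import *
im=[]
g=(569,-212.4,.445)
for n,o in(("top",(180,90)),("side",(170,140))):
    d=get_image(n)
    im.append(overlay(d,3.5,o,(110,110),[(*g,56,12,78,114)],[(*g[:2],23.5,52)],0))
cv2.imwrite("pics/o3.png",np.hstack(im))
E
```

```text
(no output)
```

View pics/o3.png

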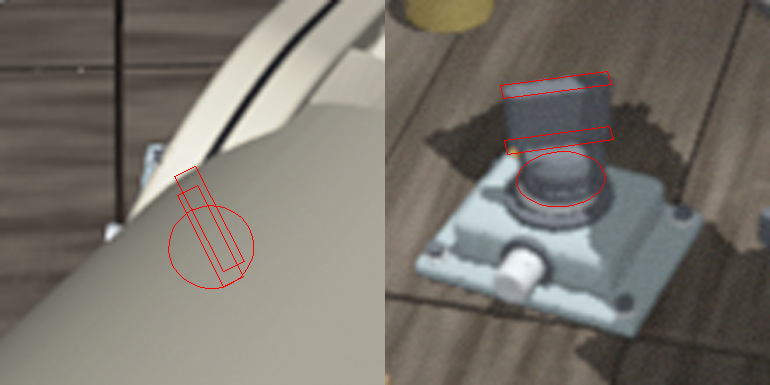

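The side view shows the wing top at (555,82) and the hub at (560,178). Both match the home outline, upright and along the tang, and the gripper is clear.

```bash
python3 -c "
from cell import *
print(finish_job())"
```

```text
the job is handed in; nothing more can be done
None
```

The wing knob is on the spindle, pressed down to the shoulder along the tang and released. The star knob was not touched, and I handed the job in at about 8.6 s; no verdict came back. The final check was from the side camera only, because the arm blocked the top view.

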